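# Power up the bench and run the self-test

## Task

Bring the test bench up with your closed fingertips: press the raised half of the large rocker on the grey mains box until it is fully over, then push the middle of the three keys on the selector fully in so that it stays in, and then press the big round button on the loose white test box fully down, hold it down for two seconds and let it come back up. Keep to that order, do not push in the two outer keys, do not shove or lift the test box, and leave everything else on the bench where it stands.

Things in the scene. Friction and masses are not known exactly. Their poses are not given: they have to be found in the camera images.
- mains_box: fixed grey painted box, 120 (x) x 90 (y) mm, its top 50 mm above the bench, with a 56 x 40 mm black bezel up to 55 mm; one large grey rocker on top. Origin under its centre, z up; its x axis points from the rocker's flat half to the half that is raised at the start
- rocker (a joint): angle of the rocker on the mains box, rad: about 0 = off (the half on the box's +x side raised by 0.36 rad, the other level), 0.36 = fully on (the +x half level, the other raised). Stays where it is left; at 16 mm from the pivot it takes about 3 N to move
- rocker_face (a point): point on the upper face of the rocker's half on the box's +x side (the raised half when off), on its centre line and 16 mm from the pivot. Each half is a plate 22 mm long and 28 mm wide; when on, this face is level at the pivot's height
- rocker_pivot (a point): the rocker's pivot, on the line where its two upper faces meet: 62 mm above the bench, above the box's centre; the pivot line runs along the box's y
- selector: fixed low aluminium box, 82 (x) x 142 (y) mm, top 46 mm above the bench, with a row of three equal grey keys along its y. Origin under its centre, z up
- key_middle_top (a point): centre of the top face of the middle key, 56 mm above the bench when out. Each key is 26 (x) x 20 (y) mm, stands 10 mm proud of the black panel, and is 37 mm from the next, centre to centre
- key_left_top (a point): the same for the outer key on the selector's +y side
- key_right_top (a point): the same for the outer key on the selector's -y side
- key_middle (a joint): how far the middle key is pushed in, m: 0 out, 0.006 fully in. It latches: it stays as far in as it is pushed; it takes about 3 N to move
- key_left (a joint): the same for the outer key on the +y side
- key_right (a joint): the same for the outer key on the -y side
- test_box: loose white box on rubber feet, 100 (x) x 68 (y) mm, top 41 mm above the bench, 0.55 to 0.95 kg, with one big round black button in a steel collar (52 mm across, up to 45 mm) at its centre. Origin under its centre, z up
- test_button_top (a point): centre of the top of the round button, 38 mm across, 56 mm above the bench when out
- test_button (a joint): how far the round button is pressed, m: 0 out, 0.006 fully down. Spring return: about 2 N to start, 6 N fully down
- screwdriver: bystander, loose: screwdriver 170 mm long, lying; origin on its underside at mid-length, x towards the blade
- flux_jar: bystander, loose: small jar, 40 mm wide, 55 mm high, standing; origin under its centre
- terminal_box: bystander, loose: small metal box with two black posts, 45 x 55 mm, 46 mm high; origin under its centre
- solder_reel: bystander, loose: flanged reel standing on end, 52 mm wide, 42 mm high; origin under its centre
- mug: bystander, loose: white mug, 76 mm wide, 90 mm high, handle at its +y; origin under its centre
- tape_roll: bystander, loose: roll of black tape lying flat, 64 mm wide, 18 mm high; origin under its centre
- parts_tray: bystander, loose: grey divided tray, 100 x 140 mm, 30 mm high; origin under its centre
Not all that is in view belongs to the job. Leave any blue, orange or yellow look-alike of the mains_box alone.

How it is judged:
By the outcome, as a careful person would: the job done as asked, in the order asked, and still so for the second after the job is handed in, with the robot touching nothing.
It also fails if it takes over 64 s, if anything falls off the work surface, if the arm or the gripper's body presses on something with over 40 N, if the wrist force passes 120 N, or if a joint passes its speed limit or range.

## Robot

A 6-joint arm with a two-finger parallel gripper is mounted at the origin on the work surface. World frame = base frame: x ahead of the robot, y to its left, z up, the work surface at z = 0. Lengths are in mm, angles in rad, forces in N, time in s.
With the tool pointing down it reaches from about 275 to 750 mm from the base axis. Payload 10.2 kg.
Tool frame: the origin (TCP) lies between the finger pads; the fingertips stand 25 mm ahead of it and the grasp point (between the pads) lies 6 mm ahead of it; z points along the fingers, y is the line along which they close (so a half turn about z gives the same grasp; the last joint's range is limited). The gripper opens to 85 mm and grips with 20 to 120 N. Pads are 22 mm wide; open, the fingers measure 114 mm over their backs; the gripper's body (76 mm by 85 mm) begins 54 mm behind the grasp point. The pads swing forward as they close: fully open they stand 13 mm farther back than shut.
Start: joints at [-1.413, 0.313, 1.498, -0, 1.331, -0.223], TCP at [195.111, -487.404, 256.294] pointing down, gripper open.
Joint ranges: [-2.94, 2.94], [-0.97, 2.17], [0.19, 2.56], [-1.23, 4.37], [0.02, 3.11], [-2.88, 2.88]. Speed limits (rad/s): [2.39, 2.39, 3.01, 3.14, 3.14, 3.14].

## Interface

Orientations are given as a unit quaternion [w, x, y, z].
In Python, from rig import ctrl, eyes, finish_job gives the robot as it stands.
- The arm moves only by the tool step_arm, never from a script. Its argument "increments" is a list of rows, each an object of numbers: "dx", "dy", "dz": the shift along the tool's x, y, z in units of 25 mm (1.0 is 25 mm); "wx", "wy", "wz": the turn, a rotation vector about the tool's x, y, z in units of 6 degrees (1.0 is 6 degrees). A call has 1 to 5 rows; each row shifts and turns the commanded pose from where the row before left it, along the tool's axes as they then stand; what a row does not reach is not made up. A row lasts 1/10 s, in which the tool goes at most 50 mm and 8.59 degrees, less where a joint would pass 70% of its speed; a pose out of reach is approached as far as the arm can. A call is refused whole if a number of a shift passes 1 or a number of a turn 1, either way. A call with a gripper value outside its range is refused whole. "fingers" is the finger opening in mm, from 0 to 85.4, set as the call begins (left out, the last holds). The fingers move at their own pace and stop on an object; "squeeze" is the grip in N (left out, the last holds). Time passes only in rows, so rows that do not move let the fingers close. It gives the time, the measured TCP pose, the force, the opening and the grip force at its end, in the units of the state.
- ctrl.sense(): the state, without advancing time (a new reading comes with each control period).
- eyes.capture(name): name is "scene" or "top"; returns a dict with "frame" (420x560x3 uint8, blue, green, red), "fx", "fy", "cx", "cy" (pixels), "k1" (the pictures are not rectified: a ray, as slopes to the right and down, at radius r is drawn at 1 + k1 r^2 times it, then the intrinsics apply), "R" (3x3) and "t" (3): a world point X has camera coordinates R X + t. Camera axes: x right, y down, z forward; pixel columns grow to the right and rows downward; lengths in mm; the calibration is good to about 2 mm. A picture is of the moment at which its call begins. There is no depth.
- finish_job(): hands the job in; it is judged then, once.
Trained networks look in the newest picture that a camera, given by its name, has taken for a name from the list of things; names that differ only in an ending like _2 or _b are one class to them, and where a whole thing is asked for, a point or a joint stands for the part that bears it (a point fixed in the world has none). Each returns a list of dicts, best first, with "p" (0 to 1); they miss things now and then, are a little off and sometimes report something else, mostly with a low value. They report only what shows in the picture. A call takes as long as a camera call. They do not tell look-alikes from the thing itself.
- eyes.cut_out(camera, label): "mask" (420x560 bool, what is visible of it).
- eyes.landmark_of(camera, label): "point" ([x, y, z] in mm, in the coordinates of the camera as it stood for that picture, good to about 4 mm: a listed point, or the origin of a listed thing).
The state is a dict: "time_s": time; "joints": joint angles; "dq": joint speeds; "tau": joint torques, N m; "eef_pos": TCP position; "ee_rot": TCP orientation; "force": force on the tool from outside, world axes, zero at the start; "wrist_torque": the same for the moment, N m; "grip_width": opening from 0.0 (shut) to 1.0 (fully open); "grip_force": force on a finger pad.
Only numpy, scipy, OpenCV 4.12 (cv2) and the standard library are available. Lean on these libraries where they do the work, as an engineer would, in place of code of your own. Each camera call takes 0.05 s, during which the arm holds its last target. There are 200 camera calls.

## Working session

There is one attempt and no reset: what is moved stays moved. The work goes in short steps, Python scripts to look and compute and a tool call to move; the robot and the scene stay as the last step left them, time stands still between calls to the robot, and variables do not carry over. Pictures are saved under pics/ and viewed, at most 10 in all, crops included, and the job is handed in when it is done.

Besides the shell and the picture viewer there is one more tool, called after "Emit:" as a command line: name --argument value ..., lists and objects as JSON in quotes. step_arm: Moves the arm, as the interface text tells. Its arguments: {"type":"object","properties":{"increments":{"type":"array"},"fingers":{"type":"number"},"squeeze":{"type":"number"}},"required":["increments"]}

```bash
mkdir -p pics
cat > h.py <<'E'
from rig import ctrl, eyes, finish_job
import numpy as np, cv2
def world(c,p): return np.array(c["R"]).T@(np.array(p)-np.array(c["t"]))
def pix2z(c,u,v,z):
    K=np.array([[c["fx"],0,c["cx"]],[0,c["fy"],c["cy"]],[0,0,1.]])
    R=np.array(c["R"]);t=np.array(c["t"])
    s=cv2.undistortPoints(np.array([[[u,v]]],float),K,np.array([c["k1"],0,0,0.]))[0,0]
    d=R.T@np.array([s[0],s[1],1]);o=-R.T@t
    return o+d*(z-o[2])/d[2]
E
python3 - <<'E'
from h import *
for cam in ["top","scene"]:
    c=eyes.capture(cam); cv2.imwrite(f"pics/{cam}0.png",c["frame"])
    print(cam,"campos",(-np.array(c["R"]).T@np.array(c["t"])).round())
    for l in ["mains_box","rocker_face","rocker_pivot","selector","key_middle_top","key_left_top","key_right_top","test_box","test_button_top","mug","flux_jar","terminal_box"]:
        print(l,[(world(c,d["point"]).round(1).tolist(),round(d["p"],2)) for d in eyes.landmark_of(cam,l)])
s=ctrl.sense();print(s["time_s"],s["eef_pos"],s["ee_rot"],s["force"])
E
```

```text
top campos [ 446.  -18. 1079.]
mains_box [([518.1, -268.9, 1.6], 0.96), ([308.3, 205.2, -2.2], 0.79), ([299.4, -329.0, 4.2], 0.63), ([338.3, -144.9, 4.2], 0.58), ([524.2, 263.8, 54.6], 0.21)]
rocker_face [([314.5, -316.1, 69.5], 0.82), ([321.5, 213.9, 70.9], 0.68), ([354.4, -137.5, 69.9], 0.61), ([527.0, -272.6, 69.0], 0.6)]
rocker_pivot [([513.8, -271.6, 59.9], 0.84), ([301.0, -324.3, 67.4], 0.81), ([341.5, -145.8, 58.8], 0.62), ([439.9, 269.1, -0.6], 0.47)]
selector [([512.2, 297.5, 2.4], 0.9)]
key_middle_top [([516.2, 296.0, 56.5], 0.51)]
key_left_top [([500.1, 335.7, 52.2], 0.71)]
key_right_top [([527.5, 262.5, 54.5], 0.42)]
test_box [([667.3, -15.2, 3.2], 0.68), ([746.0, 27.9, 3.5], 0.16)]
test_button_top [([666.4, -13.1, 55.3], 0.56), ([497.1, 336.2, 52.7], 0.28)]
mug [([709.7, 267.7, -0.7], 0.76), ([744.2, 29.0, 1.9], 0.62), ([605.7, -226.1, 5.3], 0.22)]
flux_jar [([603.5, -222.9, 6.8], 0.52), ([515.9, 297.6, 0.8], 0.32)]
terminal_box [([433.3, -320.5, 0.2], 0.67)]
scene campos [1324.  129.  644.]
mains_box [([313.8, 205.6, -1.4], 0.94), ([342.2, -152.6, 2.4], 0.75), ([441.3, 
[... 299 characters left out ...]
 201.0, 60.6], 0.67), ([341.4, -146.2, 65.1], 0.61), ([518.8, -269.9, 61.6], 0.57)]
selector [([514.5, 297.1, 1.7], 0.97)]
key_middle_top [([515.4, 298.5, 61.5], 0.5)]
key_left_top [([448.0, 264.8, 1.5], 0.49), ([502.4, 331.6, 57.4], 0.41)]
key_right_top [([535.4, 267.3, 55.0], 0.61)]
test_box [([670.9, -8.3, -1.6], 0.93)]
test_button_top [([672.4, -12.1, 56.8], 0.73)]
mug [([714.0, 270.6, 1.7], 0.96)]
flux_jar [([604.2, -222.4, 1.2], 0.67), ([709.9, 267.7, 2.0], 0.26), ([519.4, -273.7, 4.5], 0.16)]
terminal_box [([440.6, -322.0, -0.6], 0.6)]
1.3 [ 195.10173379 -487.39799077  256.28319395] [-2.04007924e-05  9.81930717e-01  1.89240761e-01  3.21584736e-06] [ 0.48858904  0.22401198 -0.25976797]
```

View pics/top0.png

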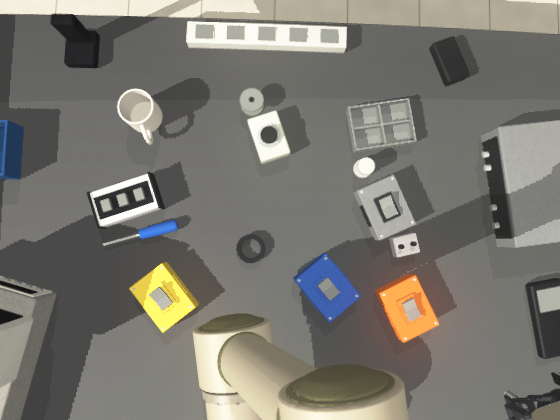

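View pics/scene0.png

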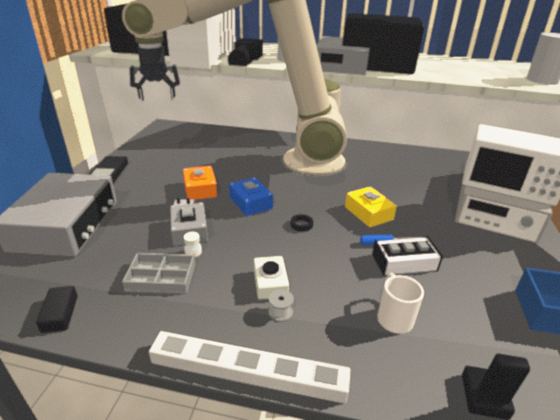

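Run:
```python
from h import *
c=eyes.capture("top"); f=c["frame"]
def rect(lbl,z,near,i=None):
    for d in eyes.cut_out("top",lbl):
        m=d["mask"].astype(np.uint8)
        ys,xs=np.nonzero(m)
        P=np.array([pix2z(c,u,v,z)[:2] for u,v in zip(xs,ys)],np.float32)
        if np.linalg.norm(P.mean(0)-near)>50: continue
        r=cv2.minAreaRect(P); print(lbl,round(d["p"],2),np.round(r[0],1),np.round(r[1],1),round(r[2],1),"cent",P.mean(0).round(1))
rect("mains_box",50,(517,-270));rect("rocker_face",64,(517,-270));rect("selector",46,(513,297));rect("test_box",41,(669,-13));rect("test_button_top",56,(669,-13))
rect("key_middle_top",56,(513,297))
s=eyes.capture("scene")["frame"]
a=cv2.resize(f[160:250,340:430],(400,400),interpolation=cv2.INTER_CUBIC)
b=cv2.resize(s[185:255,155:225],(400,400),interpolation=cv2.INTER_CUBIC)
d=cv2.resize(f[100:170,235:305],(400,200)) if 0 else None
cv2.imwrite("pics/mb.png",np.hstack([a,b]))
```

```text
mains_box 0.87 [ 513.9 -267.3] [120.6  98.9] 25.4 cent [ 514.  -267.1]
rocker_face 0.52 [ 515.8 -270.2] [45.2 28.8] 19.6 cent [ 516.6 -270.2]
selector 0.57 [512.6 291.2] [ 88.4 153.8] 19.3 cent [513.6 291.9]
test_box 0.71 [663.1 -12.9] [103.3  67.1] 20.4 cent [662.5 -13.1]
test_box 0.33 [667.8 -12.7] [35.5 32.8] 1.8 cent [667.7 -12.7]
test_button_top 0.48 [664.6 -12.7] [34.9 32.3] 1.8 cent [664.4 -12.8]
```

View pics/mb.png

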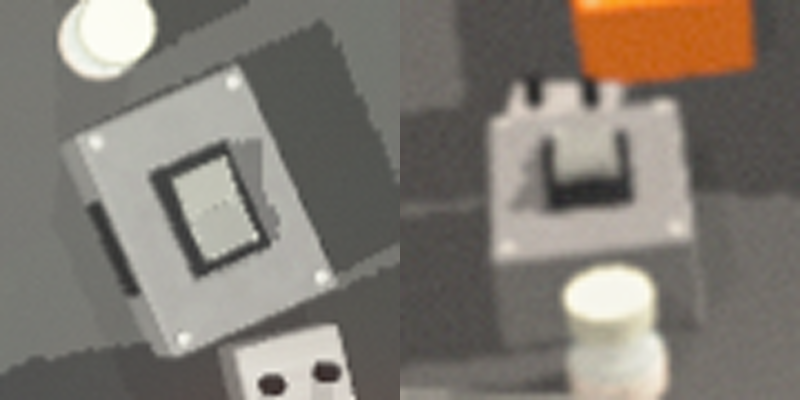

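The top crop shows the rocker centred near crop pixel (213,208). Its longer shadow is beside the upper half (world +x), so that half looks raised. The box and the tool x axis both sit at about 22° yaw. I'll shut the fingers and start the transit.

Emit:
step_arm --increments '[{"dx": 1,"dy": -0.2},{"dx": 1,"dy": -0.2},{"dx": 1,"dy": -0.2},{"dx": 1,"dy": -0.2},{"dx": 1,"dy": -0.2}]' --fingers 0 --squeeze 40

```text
invalid input at $.increments[0]: expected keys dx, dy, dz, wx, wy, wz
```

```bash
cat >> h.py <<'E'
def proj(c,P):
    K=np.array([[c["fx"],0,c["cx"]],[0,c["fy"],c["cy"]],[0,0,1.]])
    return cv2.projectPoints(np.array(P,float),cv2.Rodrigues(np.array(c["R"]))[0],np.array(c["t"]),K,np.array([c["k1"],0,0,0.]))[0][:,0]
def model(x,y,yaw,pts):
    a=np.radians(yaw);R=np.array([[np.cos(a),-np.sin(a),0],[np.sin(a),np.cos(a),0],[0,0,1]])
    return np.array(pts,float)@R.T+[x,y,0]
def box(w,h,z,cx=0,cy=0): return [[cx-w/2,cy-h/2,z],[cx+w/2,cy-h/2,z],[cx+w/2,cy+h/2,z],[cx-w/2,cy+h/2,z]]
def draw(img,c,o,s,x,y,yaw,pts,col):
    p=((proj(c,model(x,y,yaw,pts))-o+0.5)*s).astype(np.int32)
    cv2.polylines(img,[p],True,col,1)
E
cat > ov.py <<'E'
from h import *
import sys
M=(515,-269,22);S=(513,296,22);T=(667,-12.5,20)
k,r=np.cos(.36),np.sin(.36)
mod={0:(M,[box(120,90,50),box(56,40,55),[[0,-14,62],[22*k,-14,62+22*r],[22*k,14,62+22*r],[0,14,62]],[[0,-14,62],[-22,-14,62],[-22,14,62],[0,14,62]]]),
1:(S,[box(82,142,46)]+[box(26,20,56,0,q) for q in(-37,0,37)]),2:(T,[box(100,68,41),[[19*np.cos(q),19*np.sin(q),56] for q in np.linspace(0,6.3,24)]])}
rows=[]
for cam in["top","scene"]:
    c=eyes.capture(cam);row=[]
    for i in range(3):
        (x,y,w),L=mod[i]
        u=proj(c,[[x,y,45]])[0].astype(int)-32; s=4
        img=cv2.resize(c["frame"][u[1]:u[1]+65,u[0]:u[0]+65],(260,260),interpolation=cv2.INTER_CUBIC)
        for P in L: draw(img,c,u,s,x,y,w,P,(0,0,255))
        row.append(img)
    rows.append(np.hstack(row))
cv2.imwrite("pics/ov.png",np.vstack(rows))
E
python3 ov.py
```

```text
(no output)
```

View pics/ov.png

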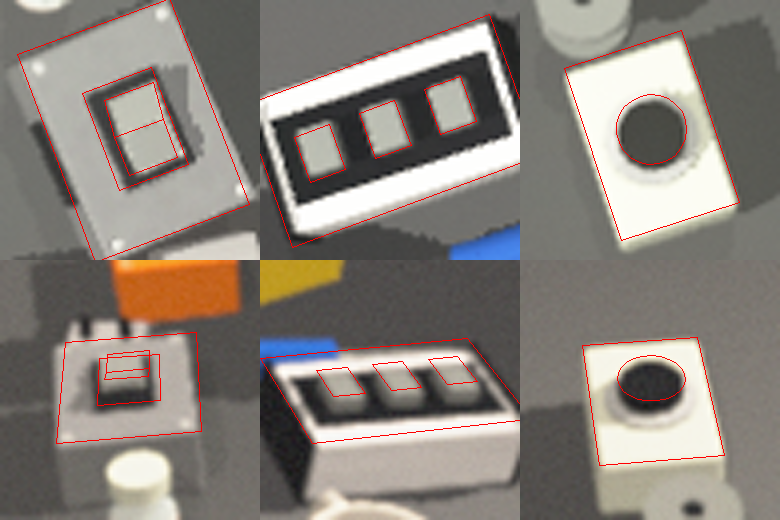

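Overlay: all three models fit the top view to about 1–2 px. I'll move now, then check which rocker half is raised.

Emit:
step_arm --increments '[{"dx": 1,"dy": -0.2,"dz": 0,"wx": 0,"wy": 0,"wz": 0},{"dx": 1,"dy": -0.2,"dz": 0,"wx": 0,"wy": 0,"wz": 0},{"dx": 1,"dy": -0.2,"dz": 0,"wx": 0,"wy": 0,"wz": 0},{"dx": 1,"dy": -0.2,"dz": 0,"wx": 0,"wy": 0,"wz": 0},{"dx": 1,"dy": -0.2,"dz": 0,"wx": 0,"wy": 0,"wz": 0}]' --fingers 0 --squeeze 40

```text
time_s: 2.3
eef_pos: [302.7, -417.1, 256.4]
ee_rot: [0.0, 0.982, 0.189, 0.0]
force: [-0.2, 0.0, -0.3]
grip_width: 0.147
grip_force: 0.0
```

Run:
```python
from h import *
k,r=np.cos(.36),np.sin(.36);h=22
A=lambda s:[[[0,-14,62],[s*h*k,-14,62+h*r],[s*h*k,14,62+h*r],[0,14,62]],[[0,-14,62],[-s*h,-14,62],[-s*h,14,62],[0,14,62]]]
out=[]
for cam in["top","scene"]:
    c=eyes.capture(cam);x,y,w=514,-268.5,22
    u=proj(c,[[x,y,60]])[0].astype(int)-16;s=12
    row=[]
    for hyp in(0,1,-1):
        img=cv2.resize(c["frame"][u[1]:u[1]+22,u[0]:u[0]+22],(264,264),interpolation=cv2.INTER_CUBIC) if 0 else cv2.resize(c["frame"][u[1]:u[1]+32,u[0]:u[0]+32],(384,384),interpolation=cv2.INTER_CUBIC)
        if hyp:
            for P in A(hyp): draw(img,c,u,s,x,y,w,P,(0,0,255))
        row.append(cv2.resize(img,(264,264)))
    out.append(np.hstack(row))
cv2.imwrite("pics/hyp.png",np.vstack(out))
```

```text
(no output)
```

View pics/hyp.png

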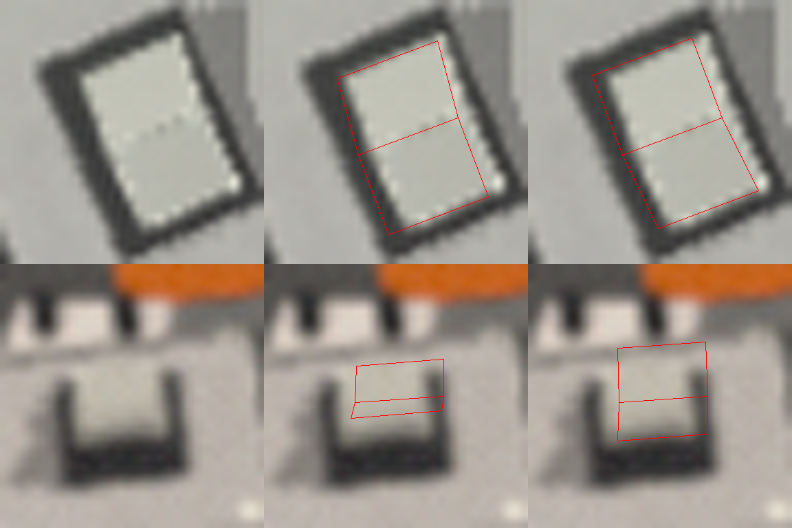

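The shadow beside the rocker is widest at its +x end in both views, and every rocker_face detection lies on the +x side. So the +x half is the raised one. Contact height (about 69 mm, not 62) will confirm it.

Emit:
step_arm --increments '[{"dx": 1,"dy": -0.2,"dz": 0.5,"wx": 0,"wy": 0,"wz": 0},{"dx": 1,"dy": -0.2,"dz": 0.5,"wx": 0,"wy": 0,"wz": 0},{"dx": 1,"dy": -0.2,"dz": 0.5,"wx": 0,"wy": 0,"wz": 0},{"dx": 1,"dy": -0.2,"dz": 0.5,"wx": 0,"wy": 0,"wz": 0},{"dx": 1,"dy": -0.2,"dz": 0.5,"wx": 0,"wy": 0,"wz": 0}]'

```text
time_s: 2.9
eef_pos: [409.0, -348.1, 193.3]
ee_rot: [0.0, 0.982, 0.189, -0.0]
force: [0.4, -0.5, -0.2]
grip_width: 0.001
grip_force: 0.0
```

Emit:
step_arm --increments '[{"dx": 1,"dy": -0.2,"dz": 0.5,"wx": 0,"wy": 0,"wz": 0},{"dx": 1,"dy": -0.2,"dz": 0.5,"wx": 0,"wy": 0,"wz": 0},{"dx": 1,"dy": -0.2,"dz": 0.5,"wx": 0,"wy": 0,"wz": 0},{"dx": 1,"dy": -0.2,"dz": 0.5,"wx": 0,"wy": 0,"wz": 0},{"dx": 0.7,"dy": -0.2,"dz": 0.5,"wx": 0,"wy": 0,"wz": 0}]'

```text
time_s: 3.4
eef_pos: [509.2, -281.1, 130.7]
ee_rot: [0.0, 0.982, 0.189, 0.0]
force: [-0.1, -0.6, -0.3]
grip_width: 0.0
grip_force: 0.0
```

Emit:
step_arm --increments '[{"dx": 0.5,"dy": -0.14,"dz": 0,"wx": 0,"wy": 0,"wz": 0},{"dx": 0.5,"dy": -0.14,"dz": 0.3,"wx": 0,"wy": 0,"wz": 0},{"dx": 0,"dy": 0,"dz": 0.5,"wx": 0,"wy": 0,"wz": 0},{"dx": 0,"dy": 0,"dz": 0.2,"wx": 0,"wy": 0,"wz": 0},{"dx": 0,"dy": 0,"dz": 0,"wx": 0,"wy": 0,"wz": 0}]'

```text
time_s: 3.9
eef_pos: [528.2, -265.7, 105.4]
ee_rot: [-0.001, 0.982, 0.189, -0.001]
force: [-0.6, -0.1, 0.2]
grip_width: -0.001
grip_force: 0.0
```

Run:
```python
from h import *
o=[]
for cam in("top","scene"):
    c=eyes.capture(cam);u=proj(c,[[525,-268,70]])[0].astype(int)-25
    o.append(cv2.resize(c["frame"][u[1]:u[1]+50,u[0]:u[0]+50],(400,400),interpolation=cv2.INTER_CUBIC))
cv2.imwrite("pics/pre.png",np.hstack(o))
```

```text
(no output)
```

View pics/pre.png

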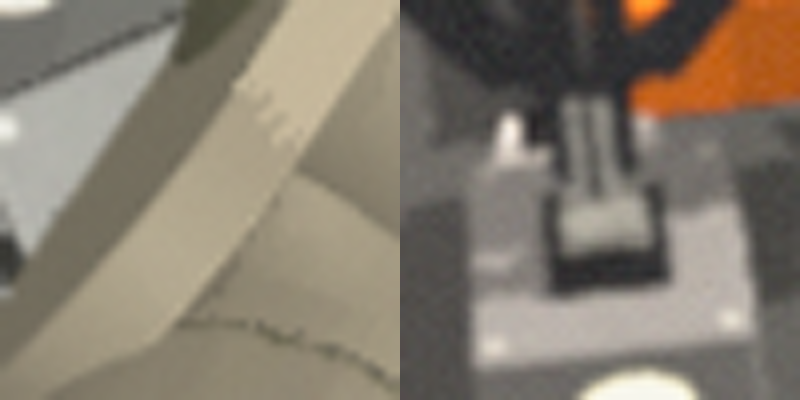

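Scene crop: the shut tips (column 597) hang just above the rocker (column 605). Descending.

Emit:
step_arm --increments '[{"dx": 0.06,"dy": 0,"dz": 0.2,"wx": 0,"wy": 0,"wz": 0},{"dx": 0,"dy": 0,"dz": 0.12,"wx": 0,"wy": 0,"wz": 0},{"dx": 0,"dy": 0,"dz": 0.08,"wx": 0,"wy": 0,"wz": 0}]'

```text
time_s: 4.3
eef_pos: [530.3, -264.8, 96.0]
ee_rot: [-0.0, 0.982, 0.189, -0.0]
force: [-0.2, 1.0, -0.4]
grip_width: -0.001
grip_force: 0.0
```

Emit:
step_arm --increments '[{"dx": 0,"dy": 0,"dz": 0.08,"wx": 0,"wy": 0,"wz": 0}]'

```text
time_s: 4.4
eef_pos: [530.4, -264.9, 94.1]
ee_rot: [-0.0, 0.982, 0.189, -0.0]
force: [-1.1, -1.1, 0.3]
grip_width: 0.0
grip_force: 0.0
```

Emit:
step_arm --increments '[{"dx": 0,"dy": 0,"dz": 0.08,"wx": 0,"wy": 0,"wz": 0}]'

```text
time_s: 4.5
eef_pos: [530.7, -264.8, 92.4]
ee_rot: [0.0, 0.982, 0.189, 0.0]
force: [1.4, 1.7, 2.7]
grip_width: -0.0
grip_force: 1.3
```

Contact came at a tip height of about 68 mm, so this is the raised half. Pressing on.

Emit:
step_arm --increments '[{"dx": 0,"dy": 0,"dz": 0.08,"wx": 0,"wy": 0,"wz": 0},{"dx": 0,"dy": 0,"dz": 0.08,"wx": 0,"wy": 0,"wz": 0}]'

```text
time_s: 4.7
eef_pos: [530.7, -264.9, 88.5]
ee_rot: [0.0, 0.982, 0.189, 0.0]
force: [1.7, 0.5, 3.3]
grip_width: 0.006
grip_force: 1.2
```

Emit:
step_arm --increments '[{"dx": 0,"dy": 0,"dz": 0.06,"wx": 0,"wy": 0,"wz": 0}]'

```text
time_s: 4.8
eef_pos: [530.6, -264.9, 86.9]
ee_rot: [0.0, 0.982, 0.189, 0.0]
force: [1.2, 1.7, 15.8]
grip_width: 0.0
grip_force: 8.3
```

Emit:
step_arm --increments '[{"dx": 0,"dy": 0,"dz": 0.04,"wx": 0,"wy": 0,"wz": 0},{"dx": 0,"dy": 0,"dz": 0.0,"wx": 0,"wy": 0,"wz": 0}]'

```text
time_s: 5.0
eef_pos: [530.7, -264.9, 87.0]
ee_rot: [0.0, 0.982, 0.189, 0.0]
force: [-2.8, 3.6, 11.5]
grip_width: -0.001
grip_force: 5.8
```

Emit:
step_arm --increments '[{"dx": 0,"dy": 0,"dz": 0.04,"wx": 0,"wy": 0,"wz": 0},{"dx": 0,"dy": 0,"dz": 0.0,"wx": 0,"wy": 0,"wz": 0},{"dx": 0,"dy": 0,"dz": -0.5,"wx": 0,"wy": 0,"wz": 0},{"dx": 0,"dy": 0,"dz": -1,"wx": 0,"wy": 0,"wz": 0},{"dx": 0,"dy": 0,"dz": -1,"wx": 0,"wy": 0,"wz": 0}]'

```text
time_s: 5.5
eef_pos: [530.0, -264.8, 147.7]
ee_rot: [-0.0, 0.982, 0.189, -0.001]
force: [0.4, 0.2, 1.1]
grip_width: -0.0
grip_force: 0.0
```

Emit:
step_arm --increments '[{"dx": 0.36,"dy": -1,"dz": -0.2,"wx": 0,"wy": 0,"wz": 0},{"dx": 0.36,"dy": -1,"dz": 0,"wx": 0,"wy": 0,"wz": 0},{"dx": 0.36,"dy": -1,"dz": 0,"wx": 0,"wy": 0,"wz": 0},{"dx": 0.36,"dy": -1,"dz": 0,"wx": 0,"wy": 0,"wz": 0},{"dx": 0.36,"dy": -1,"dz": 0,"wx": 0,"wy": 0,"wz": 0}]'

```text
time_s: 6.0
eef_pos: [525.3, -131.2, 152.3]
ee_rot: [0.0, 0.982, 0.189, -0.0]
force: [-0.0, -1.0, 0.3]
grip_width: -0.002
grip_force: 0.0
```

Emit:
step_arm --increments '[{"dx": 0.36,"dy": -1,"dz": 0,"wx": 0,"wy": 0,"wz": 0},{"dx": 0.36,"dy": -1,"dz": 0,"wx": 0,"wy": 0,"wz": 0},{"dx": 0.36,"dy": -1,"dz": 0,"wx": 0,"wy": 0,"wz": 0},{"dx": 0.36,"dy": -1,"dz": 0,"wx": 0,"wy": 0,"wz": 0},{"dx": 0.36,"dy": -1,"dz": 0,"wx": 0,"wy": 0,"wz": 0}]'

```text
time_s: 6.5
eef_pos: [520.7, 1.6, 152.3]
ee_rot: [0.0, 0.982, 0.189, -0.0]
force: [-0.6, -0.3, 0.6]
grip_width: -0.001
grip_force: 0.0
```

Emit:
step_arm --increments '[{"dx": 0.36,"dy": -1,"dz": 0,"wx": 0,"wy": 0,"wz": 0},{"dx": 0.36,"dy": -1,"dz": 0,"wx": 0,"wy": 0,"wz": 0},{"dx": 0.36,"dy": -1,"dz": 0,"wx": 0,"wy": 0,"wz": 0},{"dx": 0.36,"dy": -1,"dz": 0,"wx": 0,"wy": 0,"wz": 0},{"dx": 0.36,"dy": -1,"dz": 0,"wx": 0,"wy": 0,"wz": 0}]'

```text
time_s: 7.0
eef_pos: [516.1, 134.4, 152.3]
ee_rot: [0.0, 0.982, 0.189, -0.0]
force: [0.6, -1.1, 0.6]
grip_width: 0.0
grip_force: 0.0
```

Run:
```python
from h import *
o=[]
k,r=np.cos(.36),np.sin(.36);x,y,w=516,-271,22
for cam in("top","scene"):
    c=eyes.capture(cam);u=proj(c,[[516,-271,62]])[0].astype(int)-25
    o.append(cv2.resize(c["frame"][u[1]:u[1]+50,u[0]:u[0]+50],(400,400),interpolation=cv2.INTER_CUBIC))
    if cam=="top":
        u=proj(c,[[513,296,56]])[0].astype(int)-25
        s=cv2.resize(c["frame"][u[1]:u[1]+50,u[0]:u[0]+50],(400,400),interpolation=cv2.INTER_CUBIC)
        for q in(-37,0,37): draw(s,c,u,8,514,296,22,box(26,20,56,0,q),(0,0,255))
    else:
        u=proj(c,[[513,296,56]])[0].astype(int)-25
        s2=cv2.resize(c["frame"][u[1]:u[1]+50,u[0]:u[0]+50],(400,400),interpolation=cv2.INTER_CUBIC)
        for q in(-37,0,37): draw(s2,c,u,8,514,296,22,box(26,20,56,0,q),(0,0,255))
im=np.vstack([np.hstack(o),np.hstack([s,s2])])
cv2.imwrite("pics/post.png",cv2.resize(im,(600,600)))
```

```text
(no output)
```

View pics/post.png

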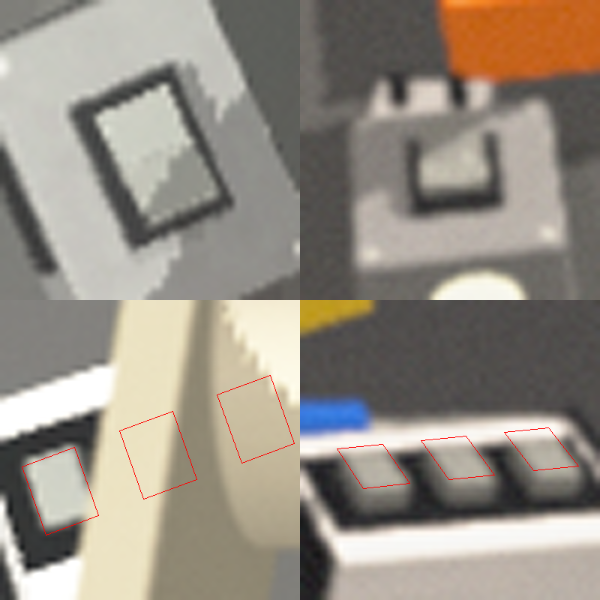

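The rocker's far half now stands higher. The left-key outline fits, so the key model is right. On to the middle key.

Emit:
step_arm --increments '[{"dx": 0.4,"dy": -1,"dz": 0,"wx": 0,"wy": 0,"wz": 0},{"dx": 0.4,"dy": -1,"dz": 0,"wx": 0,"wy": 0,"wz": 0},{"dx": 0.4,"dy": -1,"dz": 0,"wx": 0,"wy": 0,"wz": 0},{"dx": 0.4,"dy": -1,"dz": 0,"wx": 0,"wy": 0,"wz": 0},{"dx": 0.4,"dy": -1,"dz": 0,"wx": 0,"wy": 0,"wz": 0}]'

```text
time_s: 7.6
eef_pos: [516.4, 268.3, 152.2]
ee_rot: [0.0, 0.982, 0.189, -0.0]
force: [0.8, -0.4, 0.5]
grip_width: -0.003
grip_force: 0.0
```

Emit:
step_arm --increments '[{"dx": 0.36,"dy": -1,"dz": 0,"wx": 0,"wy": 0,"wz": 0},{"dx": 0,"dy": 0,"dz": 0.6,"wx": 0,"wy": 0,"wz": 0},{"dx": 0,"dy": 0,"dz": 1,"wx": 0,"wy": 0,"wz": 0},{"dx": 0,"dy": 0,"dz": 0.7,"wx": 0,"wy": 0,"wz": 0},{"dx": 0,"dy": 0,"dz": 0,"wx": 0,"wy": 0,"wz": 0}]'

```text
time_s: 8.1
eef_pos: [514.4, 293.5, 92.4]
ee_rot: [0.001, 0.982, 0.189, -0.002]
force: [0.0, -0.2, -0.8]
grip_width: -0.0
grip_force: 0.0
```

Run:
```python
from h import *
c=eyes.capture("scene");u=proj(c,[[513,296,66]])[0].astype(int)-30
s2=cv2.resize(c["frame"][u[1]:u[1]+60,u[0]:u[0]+60],(480,480),interpolation=cv2.INTER_CUBIC)
cv2.imwrite("pics/key.png",s2); print(ctrl.sense()["eef_pos"])
```

```text
[515.241614   293.86494687  94.18803778]
```

View pics/key.png

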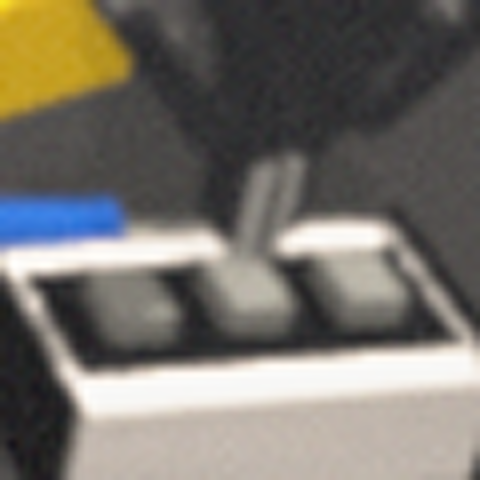

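The tips hang over the middle key (pixel 255,250). A small correction, then press.

Emit:
step_arm --increments '[{"dx": 0,"dy": -0.1,"dz": 0.2,"wx": 0,"wy": 0,"wz": 0},{"dx": 0,"dy": 0,"dz": 0.2,"wx": 0,"wy": 0,"wz": 0},{"dx": 0,"dy": 0,"dz": 0.1,"wx": 0,"wy": 0,"wz": 0},{"dx": 0,"dy": 0,"dz": 0.1,"wx": 0,"wy": 0,"wz": 0}]'

```text
time_s: 8.55
eef_pos: [514.6, 297.0, 80.0]
ee_rot: [-0.0, 0.982, 0.189, 0.0]
force: [-1.5, -1.0, 3.8]
grip_width: -0.001
grip_force: 1.5
```

Emit:
step_arm --increments '[{"dx": 0,"dy": 0,"dz": 0.06,"wx": 0,"wy": 0,"wz": 0},{"dx": 0,"dy": 0,"dz": 0.06,"wx": 0,"wy": 0,"wz": 0}]'

```text
time_s: 8.75
eef_pos: [514.5, 297.0, 77.0]
ee_rot: [0.0, 0.982, 0.189, 0.0]
force: [-0.8, -1.2, 4.0]
grip_width: 0.003
grip_force: 1.5
```

Emit:
step_arm --increments '[{"dx": 0,"dy": 0,"dz": 0.06,"wx": 0,"wy": 0,"wz": 0}]'

```text
time_s: 8.85
eef_pos: [514.6, 297.0, 75.4]
ee_rot: [0.0, 0.982, 0.189, 0.0]
force: [-0.6, -0.3, 2.9]
grip_width: 0.002
grip_force: 1.5
```

Emit:
step_arm --increments '[{"dx": 0,"dy": 0,"dz": 0.04,"wx": 0,"wy": 0,"wz": 0},{"dx": 0,"dy": 0,"dz": 0.02,"wx": 0,"wy": 0,"wz": 0}]'

```text
time_s: 9.05
eef_pos: [514.6, 297.0, 74.8]
ee_rot: [0.0, 0.982, 0.189, 0.0]
force: [-5.0, -3.4, 14.6]
grip_width: 0.002
grip_force: 7.3
```

Emit:
step_arm --increments '[{"dx": 0,"dy": 0,"dz": 0.02,"wx": 0,"wy": 0,"wz": 0},{"dx": 0,"dy": 0,"dz": 0,"wx": 0,"wy": 0,"wz": 0}]'

```text
time_s: 9.25
eef_pos: [514.6, 297.0, 74.8]
ee_rot: [0.0, 0.982, 0.189, 0.0]
force: [-5.7, -2.4, 15.4]
grip_width: 0.001
grip_force: 7.6
```

Emit:
step_arm --increments '[{"dx": 0,"dy": 0,"dz": -0.5,"wx": 0,"wy": 0,"wz": 0},{"dx": 0,"dy": 0,"dz": -1,"wx": 0,"wy": 0,"wz": 0},{"dx": 0,"dy": 0,"dz": -1,"wx": 0,"wy": 0,"wz": 0},{"dx": 0,"dy": 0,"dz": -0.6,"wx": 0,"wy": 0,"wz": 0},{"dx": 0.08,"dy": 1,"dz": 0,"wx": 0,"wy": 0,"wz": 0}]'

```text
time_s: 9.75
eef_pos: [525.8, 276.3, 153.6]
ee_rot: [-0.001, 0.982, 0.191, 0.002]
force: [0.4, -0.1, -0.3]
grip_width: -0.0
grip_force: 0.0
```

Emit:
step_arm --increments '[{"dx": 0.08,"dy": 1,"dz": 0,"wx": 0,"wy": 0,"wz": 0},{"dx": 0.08,"dy": 1,"dz": 0,"wx": 0,"wy": 0,"wz": 0},{"dx": 0.08,"dy": 1,"dz": 0,"wx": 0,"wy": 0,"wz": 0},{"dx": 0.08,"dy": 1,"dz": 0,"wx": 0,"wy": 0,"wz": 0},{"dx": 0.08,"dy": 1,"dz": 0,"wx": 0,"wy": 0,"wz": 0}]'

```text
time_s: 10.25
eef_pos: [581.8, 161.2, 151.1]
ee_rot: [-0.0, 0.982, 0.189, 0.0]
force: [0.2, 0.7, 0.5]
grip_width: -0.002
grip_force: 0.0
```

Emit:
step_arm --increments '[{"dx": 0.08,"dy": 1,"dz": 0,"wx": 0,"wy": 0,"wz": 0},{"dx": 0.08,"dy": 1,"dz": 0,"wx": 0,"wy": 0,"wz": 0},{"dx": 0.08,"dy": 1,"dz": 0,"wx": 0,"wy": 0,"wz": 0},{"dx": 0.08,"dy": 1,"dz": 0,"wx": 0,"wy": 0,"wz": 0},{"dx": 0.08,"dy": 1,"dz": 0,"wx": 0,"wy": 0,"wz": 0}]'

```text
time_s: 10.75
eef_pos: [637.6, 48.9, 151.0]
ee_rot: [0.0, 0.982, 0.189, 0.0]
force: [0.3, 1.3, -0.1]
grip_width: 0.002
grip_force: 0.0
```

Run:
```python
from h import *
print(ctrl.sense()["eef_pos"])
for cam in("top","scene"):
    c=eyes.capture(cam)
    for l in("test_button_top","test_box"):
        print(cam,l,[(world(c,d["point"]).round(1).tolist(),round(d["p"],2)) for d in eyes.landmark_of(cam,l)])
u=proj(c,[[513,296,60]])[0].astype(int)-20
a=cv2.resize(c["frame"][u[1]:u[1]+40,u[0]:u[0]+40],(400,400),interpolation=cv2.INTER_CUBIC)
c=eyes.capture("top");u=proj(c,[[513,296,60]])[0].astype(int)-20
b=cv2.resize(c["frame"][u[1]:u[1]+40,u[0]:u[0]+40],(400,400),interpolation=cv2.INTER_CUBIC)
cv2.imwrite("pics/keyafter.png",np.hstack([a,b]))
```

```text
[637.56412897  48.88340894 151.03440197]
top test_button_top [([666.1, -12.1, 49.8], 0.66)]
top test_box [([667.7, -16.1, 3.4], 0.71)]
scene test_button_top [([670.2, -12.6, 56.6], 0.76)]
scene test_box [([671.1, -9.9, -3.6], 0.69)]
```

View pics/keyafter.png

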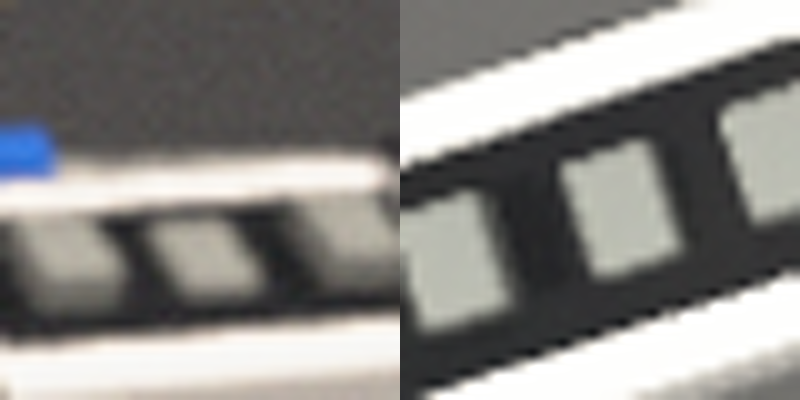

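The middle key is down and both outer keys are still proud. Next, the test button.

Emit:
step_arm --increments '[{"dx": 0.08,"dy": 1,"dz": 0,"wx": 0,"wy": 0,"wz": 0},{"dx": 0.08,"dy": 1,"dz": 0,"wx": 0,"wy": 0,"wz": 0},{"dx": 0.06,"dy": 0.73,"dz": 0,"wx": 0,"wy": 0,"wz": 0},{"dx": 0,"dy": 0,"dz": 0.8,"wx": 0,"wy": 0,"wz": 0},{"dx": 0,"dy": 0,"dz": 0.8,"wx": 0,"wy": 0,"wz": 0}]'

```text
time_s: 11.6
eef_pos: [667.8, -11.2, 110.7]
ee_rot: [0.0, 0.982, 0.189, 0.001]
force: [0.7, 0.1, 0.2]
grip_width: 0.002
grip_force: 0.0
```

Emit:
step_arm --increments '[{"dx": 0,"dy": 0,"dz": 0.5,"wx": 0,"wy": 0,"wz": 0},{"dx": 0,"dy": 0,"dz": 0.3,"wx": 0,"wy": 0,"wz": 0},{"dx": 0,"dy": 0,"dz": 0,"wx": 0,"wy": 0,"wz": 0},{"dx": 0,"dy": 0,"dz": 0,"wx": 0,"wy": 0,"wz": 0}]'

```text
time_s: 12.0
eef_pos: [667.9, -11.3, 91.6]
ee_rot: [0.0, 0.982, 0.189, 0.001]
force: [-0.9, -0.1, -0.2]
grip_width: 0.001
grip_force: 0.0
```

Run:
```python
from h import *
c=eyes.capture("scene");u=proj(c,[[668,-12,66]])[0].astype(int)-30
cv2.imwrite("pics/btn.png",cv2.resize(c["frame"][u[1]:u[1]+60,u[0]:u[0]+60],(480,480),interpolation=cv2.INTER_CUBIC)); print(ctrl.sense()["eef_pos"])
```

```text
[667.99743431 -11.38435041  91.83689517]
```

View pics/btn.png

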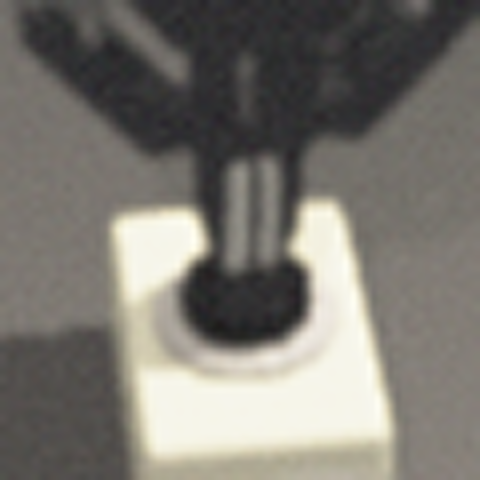

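The tips are centred over the button (pixel 250,270). Pressing straight down.

Emit:
step_arm --increments '[{"dx": 0,"dy": 0,"dz": 0.2,"wx": 0,"wy": 0,"wz": 0},{"dx": 0,"dy": 0,"dz": 0.16,"wx": 0,"wy": 0,"wz": 0},{"dx": 0,"dy": 0,"dz": 0.1,"wx": 0,"wy": 0,"wz": 0},{"dx": 0,"dy": 0,"dz": 0.08,"wx": 0,"wy": 0,"wz": 0}]'

```text
time_s: 12.45
eef_pos: [667.6, -11.5, 77.4]
ee_rot: [0.0, 0.982, 0.189, 0.0]
force: [-1.8, 0.5, 3.4]
grip_width: 0.001
grip_force: 2.1
```

Emit:
step_arm --increments '[{"dx": 0,"dy": 0,"dz": 0.06,"wx": 0,"wy": 0,"wz": 0},{"dx": 0,"dy": 0,"dz": 0.04,"wx": 0,"wy": 0,"wz": 0}]'

```text
time_s: 12.65
eef_pos: [667.6, -11.5, 75.1]
ee_rot: [0.0, 0.982, 0.189, 0.0]
force: [-2.0, 0.8, 6.3]
grip_width: 0.0
grip_force: 2.8
```

Emit:
step_arm --increments '[{"dx": 0,"dy": 0,"dz": 0.04,"wx": 0,"wy": 0,"wz": 0},{"dx": 0,"dy": 0,"dz": 0.0,"wx": 0,"wy": 0,"wz": 0}]'

```text
time_s: 12.85
eef_pos: [667.7, -11.5, 75.0]
ee_rot: [0.0, 0.982, 0.189, 0.0]
force: [-4.6, -0.8, 11.2]
grip_width: 0.0
grip_force: 5.3
```

Fully down at 11 N. Holding.

Emit:
step_arm --increments '[{"dx": 0,"dy": 0,"dz": 0.02,"wx": 0,"wy": 0,"wz": 0},{"dx": 0,"dy": 0,"dz": 0,"wx": 0,"wy": 0,"wz": 0},{"dx": 0,"dy": 0,"dz": 0,"wx": 0,"wy": 0,"wz": 0},{"dx": 0,"dy": 0,"dz": 0,"wx": 0,"wy": 0,"wz": 0},{"dx": 0,"dy": 0,"dz": 0,"wx": 0,"wy": 0,"wz": 0}]'

```text
time_s: 13.35
eef_pos: [667.7, -11.5, 74.9]
ee_rot: [0.0, 0.982, 0.189, 0.0]
force: [-5.2, -0.3, 12.9]
grip_width: -0.001
grip_force: 6.7
```

Emit:
step_arm --increments '[{"dx": 0,"dy": 0,"dz": 0,"wx": 0,"wy": 0,"wz": 0},{"dx": 0,"dy": 0,"dz": 0,"wx": 0,"wy": 0,"wz": 0},{"dx": 0,"dy": 0,"dz": 0,"wx": 0,"wy": 0,"wz": 0},{"dx": 0,"dy": 0,"dz": 0,"wx": 0,"wy": 0,"wz": 0},{"dx": 0,"dy": 0,"dz": 0,"wx": 0,"wy": 0,"wz": 0}]'

```text
time_s: 13.85
eef_pos: [667.7, -11.5, 74.9]
ee_rot: [0.0, 0.982, 0.189, 0.0]
force: [-6.7, 0.2, 12.6]
grip_width: -0.003
grip_force: 6.7
```

Emit:
step_arm --increments '[{"dx": 0,"dy": 0,"dz": 0,"wx": 0,"wy": 0,"wz": 0},{"dx": 0,"dy": 0,"dz": 0,"wx": 0,"wy": 0,"wz": 0},{"dx": 0,"dy": 0,"dz": 0,"wx": 0,"wy": 0,"wz": 0},{"dx": 0,"dy": 0,"dz": 0,"wx": 0,"wy": 0,"wz": 0},{"dx": 0,"dy": 0,"dz": 0,"wx": 0,"wy": 0,"wz": 0}]'

```text
time_s: 14.35
eef_pos: [667.7, -11.5, 75.0]
ee_rot: [0.0, 0.982, 0.189, 0.0]
force: [-5.9, 0.6, 12.5]
grip_width: -0.005
grip_force: 6.7
```

Emit:
step_arm --increments '[{"dx": 0,"dy": 0,"dz": 0,"wx": 0,"wy": 0,"wz": 0},{"dx": 0,"dy": 0,"dz": 0,"wx": 0,"wy": 0,"wz": 0},{"dx": 0,"dy": 0,"dz": 0,"wx": 0,"wy": 0,"wz": 0},{"dx": 0,"dy": 0,"dz": 0,"wx": 0,"wy": 0,"wz": 0},{"dx": 0,"dy": 0,"dz": 0,"wx": 0,"wy": 0,"wz": 0}]'

```text
time_s: 14.85
eef_pos: [667.7, -11.5, 74.9]
ee_rot: [0.0, 0.982, 0.189, 0.0]
force: [-6.1, -0.6, 13.0]
grip_width: -0.004
grip_force: 6.7
```

Emit:
step_arm --increments '[{"dx": 0,"dy": 0,"dz": 0,"wx": 0,"wy": 0,"wz": 0},{"dx": 0,"dy": 0,"dz": 0,"wx": 0,"wy": 0,"wz": 0}]'

```text
time_s: 15.05
eef_pos: [667.7, -11.5, 75.0]
ee_rot: [0.0, 0.982, 0.189, 0.0]
force: [-5.4, 0.4, 13.3]
grip_width: 0.004
grip_force: 6.7
```

Emit:
step_arm --increments '[{"dx": 0,"dy": 0,"dz": -0.2,"wx": 0,"wy": 0,"wz": 0},{"dx": 0,"dy": 0,"dz": -0.4,"wx": 0,"wy": 0,"wz": 0},{"dx": 0,"dy": 0,"dz": -1,"wx": 0,"wy": 0,"wz": 0},{"dx": 0,"dy": 0,"dz": -1,"wx": 0,"wy": 0,"wz": 0},{"dx": 0,"dy": 0,"dz": -1,"wx": 0,"wy": 0,"wz": 0}]'

```text
time_s: 15.55
eef_pos: [667.4, -11.5, 164.3]
ee_rot: [-0.0, 0.982, 0.189, -0.0]
force: [-0.6, -0.6, 0.3]
grip_width: 0.003
grip_force: 0.0
```

Emit:
step_arm --increments '[{"dx": 0,"dy": 0,"dz": 0,"wx": 0,"wy": 0,"wz": 0},{"dx": 0,"dy": 0,"dz": 0,"wx": 0,"wy": 0,"wz": 0},{"dx": 0,"dy": 0,"dz": 0,"wx": 0,"wy": 0,"wz": 0}]'

```text
time_s: 15.85
eef_pos: [667.1, -11.4, 162.0]
ee_rot: [-0.0, 0.982, 0.189, -0.001]
force: [-0.1, -0.4, 0.1]
grip_width: -0.001
grip_force: 0.0
```

Run:
```python
from h import *
for cam in("scene",):
    c=eyes.capture(cam)
    for l in("test_button_top","test_box"):
        print(cam,l,[(world(c,d["point"]).round(1).tolist(),round(d["p"],2)) for d in eyes.landmark_of(cam,l)])
```

```text
scene test_button_top [([671.2, -11.8, 58.0], 0.45)]
scene test_box [([672.3, -8.6, -0.4], 0.58)]
```

```bash
python3 -c "
from rig import finish_job
print(finish_job())"
```

```text
the job is handed in; nothing more can be done
None
```

I handed the job in at about 16 s: the rocker went over to its stop, the middle key latched in, and the test button was held fully down for about 2.2 s and came back up. The outer keys looked untouched and the test box showed no shift beyond the detector's error, but the judge's result was not shown.

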